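# Break down the parts pile into its fitted trays

## Robot

A 6-joint arm with a two-finger parallel gripper is mounted at the origin on the work surface. World frame = base frame: x ahead of the robot, y to its left, z up, the work surface at z = 0. Lengths are in mm, angles in degrees, forces in N, time in s.
With the tool pointing down it reaches from about 300 to 850 mm from the base axis. Payload 4.2 kg.
Tool frame: the origin (TCP) lies on the centre line of the jaws, within the pads' length; the fingertips stand 14 mm ahead of it and the grasp point (between the pads) lies 5 mm behind it; z points along the fingers, y is the line along which they close (so a half turn about z gives the same grasp; the last joint's range is limited). The gripper opens to 91 mm and grips with 3 to 60 N. Pads are 32 mm wide; open, the fingers measure 118 mm over their backs; the gripper's body (76 mm by 178 mm) begins 60 mm behind the grasp point.
Start: joints at [68.125, 18.312, 89.639, -0, 72.044, -1.146], TCP at [203.529, 537.79, 227.976] pointing down, gripper open.
Joint ranges: [-177.97, 177.97], [-48.28, 115.42], [12.27, 149.76], [-77.06, 257.06], [2.81, 150.46], [-146.56, 146.56]. Speed limits (degrees/s): [147.25, 147.25, 180, 180, 180, 180].

## Interface

Orientations are given as [roll, pitch, yaw] about the fixed x, y, z axes, in that order (R = Rz(yaw) Ry(pitch) Rx(roll)).
In Python, from workcell import env gives the robot as it stands.
- The arm moves only by the tool arm_command, never from a script. Its argument "motion" is a list of rows, each an object with "offset": the shift along the tool's x, y, z in m, a list of three; "spin": the turn about the tool's z in rad. In form: [{"offset": [tx, ty, tz], "spin": spin}, ...]. A call has 1 to 5 rows; each row shifts and turns the commanded pose from where the row before left it, along the tool's axes as they then stand; what a row does not reach is not made up. A row lasts 1/8 s, in which the tool goes at most 62.5 mm and 10.7 degrees, less where a joint would pass 70% of its speed; a pose out of reach is approached as far as the arm can. A call with a gripper value outside its range is refused whole. "jaw" is the finger opening in m, from 0 to 0.0912, set as the call begins (left out, the last holds). The fingers move at their own pace and stop on an object; "newtons" is the grip in N (left out, the last holds). Time passes only in rows, so rows that do not move let the fingers close. It gives the time, the measured TCP pose, the force, the opening and the grip force at its end, in the units of the state.
- env.state(): the state, without advancing time (a new reading comes with each control period).
- env.grab_frame(name): name is "scene" or "top" or "wrist"; returns (picture, depth): 420x560x3 uint8, blue, green, red; 420x560 float32, mm along the optical axis (not along the pixel's ray), 0 where there is no reading.
- env.camera_model(name): a dict with "fx", "fy", "cx", "cy" (pixels), "eye" and "rotation" of the camera in the world; the wrist camera has in their place "hand_eye" (4x4, takes a point from camera to tool coordinates, whose origin is the TCP and whose axes are the flange's). Camera axes: x right, y down, z forward; pixel columns grow to the right and rows downward; lengths in mm; the calibration is good to about 2 mm. A picture is of the moment at which its call begins: read the wrist's pose just before it. camera_model takes no time and is no camera call.
- env.job_done(): hands the job in; it is judged then, once.
Trained networks look in the newest picture that a camera, given by its name, has taken for a name from the list of things; names that differ only in an ending like _2 or _b are one class to them, and where a whole thing is asked for, a point or a joint stands for the part that bears it (a point fixed in the world has none). Each returns a list of dicts, best first, with "score" (0 to 1); they miss things now and then, are a little off and sometimes report something else, mostly with a low value. They report only what shows in the picture. A call takes as long as a camera call. They do not tell look-alikes from the thing itself.
- env.boxes_of(camera, target): "bbox" ([left, top, right, bottom] in pixels, round what is visible of it).
- env.pinpoint(camera, target): "location" ([column, row] in pixels: a listed point, or the origin of a listed thing).
The state is a dict: "time_s": time; "qpos": joint angles; "qvel": joint speeds; "effort": joint torques, N m; "ee_pos": TCP position; "ee_rot": TCP orientation; "force": force on the tool from outside, world axes, zero at the start; "torque": the same for the moment, N m; "gripper_width": finger opening in mm; "gripper_force": force on a finger pad.
Only numpy, scipy, OpenCV 4.12 (cv2) and the standard library are available. Lean on these libraries where they do the work, as an engineer would, in place of code of your own. Each camera call takes 0.05 s, during which the arm holds its last target. There are 200 camera calls.

## Task

The four instrument parts piled on the bench have to be laid out for assembly: take the pile apart and put each part, flat and right way up, in the tray made to its outline and size, oblong parts lengthwise in theirs. Set them down without letting any fall, and leave the little glass jar standing where it is.

Things in the scene. Friction and masses are not known exactly. Their poses are not given: they have to be found in the camera images.
- supply: Bottom part of the pile: flat grey die-cast power module with dark vent slots along its long sides, 110 x 66 x 34 mm (x, y, z). Origin: centre of its underside; x along the 110 mm length, z up. About 0.35 kg. At the start it lies on the bench; the other three are piled on it, loose and roughly centred: module, spool, relay.
- module: Second part of the pile from below: ribbed bare-aluminium box with black end plates, 78 x 48 x 30 mm (x, y, z). Origin: centre of its underside; x along the 78 mm length, z up. About 0.2 kg. Rests flat on the supply (underside 34 mm above the bench).
- spool: Third part of the pile from below: solid round steel flange plug with a dark seal round its middle, 42 mm in diameter, 26 mm high. Origin: centre of its underside; z up. About 0.18 kg. Rests flat on the module (underside 64 mm above the bench).
- relay: Top part of the pile: small white relay on a black foot, 36 x 22 x 24 mm (x, y, z). Origin: centre of its underside; x along the 36 mm length, z up. About 0.04 kg. Rests flat on the spool (underside 90 mm above the bench).
- supply_tray: The largest oblong tray, for the supply: grey rim, dark floor, 134 x 90 mm outside, 126 x 82 mm inside, so 8 mm of play all round. Fixed in place: it does not move. Floor 3 mm above the bench, rim 4 mm thick and 9 mm high over the bench. Origin: centre of its underside, on the bench; z up, x along its length.
- module_tray: The middle-sized oblong tray, for the module: grey rim, dark floor, 102 x 72 mm outside, 94 x 64 mm inside, so 8 mm of play all round. Fixed in place: it does not move. Floor 3 mm above the bench, rim 4 mm thick and 9 mm high over the bench. Origin: centre of its underside, on the bench; z up, x along its length.
- spool_tray: The round tray, for the spool: grey rim, dark floor, 66 mm outside and 58 mm inside diameter, so 8 mm of play all round. Fixed in place: it does not move. Floor 3 mm above the bench, rim 4 mm thick and 9 mm high over the bench. Origin: centre of its underside, on the bench; z up.
- relay_tray: The smallest oblong tray, for the relay: grey rim, dark floor, 60 x 46 mm outside, 52 x 38 mm inside, so 8 mm of play all round. Fixed in place: it does not move. Floor 3 mm above the bench, rim 4 mm thick and 9 mm high over the bench. Origin: centre of its underside, on the bench; z up, x along its length.
- vial: Bystander: small loose amber glass jar with a black cap, 34 mm in diameter, 55 mm high, standing on the bench among the trays. Origin: centre of its underside; z up. Leave it alone. The other clutter among the trays is lower than 55 mm and, like the jar, at least 100 mm from the centres of the pile and the trays.
Not all that is in view belongs to the job. Leave any pink or yellow look-alike of the supply alone. What is shaped like the spool_tray but purple is not meant.

How it is judged (in metres and radians):
At the end, for the whole second after the job is handed in: Each part rests, released, on the floor of its own tray: centre within 13 mm of the tray's, underside under 6 mm above the bench (floor 3 mm), upright within 0.08 rad; oblong parts lengthwise within 0.3 rad (relay 0.6), either way round (horizontal distance between supply and supply_tray below 0.013 m and z of supply in the frame of supply_tray between 0 and 0.006 m and angle between each of supply, module, spool, relay's own z axis and vertical below 0.08 rad and linear speed of each of supply, module, spool, relay below 0.02 m/s and angle between the x axis of supply and the x axis of supply_tray, either way round below 0.3 rad and horizontal distance between module and module_tray below 0.013 m and z of module in the frame of module_tray between 0 and 0.006 m and angle between the x axis of module and the x axis of module_tray, either way round below 0.3 rad and horizontal distance between spool and spool_tray below 0.013 m and z of spool in the frame of spool_tray between 0 and 0.006 m and horizontal distance between relay and relay_tray below 0.013 m and z of relay in the frame of relay_tray between 0 and 0.006 m and angle between the x axis of relay and the x axis of relay_tray, either way round below 0.6 rad); the robot touches nothing.
It fails at once if a part falls: it moves faster than 0.9 m/s (a drop of about 4 cm) while the fingers do not touch it ((linear speed of supply above 0.9 m/s and contact force between the fingers and supply below 0.05 N) or (linear speed of module above 0.9 m/s and contact force between the fingers and module below 0.05 N) or (linear speed of spool above 0.9 m/s and contact force between the fingers and spool below 0.05 N) or (linear speed of relay above 0.9 m/s and contact force between the fingers and relay below 0.05 N)).
It fails at once if the glass jar is shifted by more than 20 mm or tipped by more than 0.3 rad (distance of vial from where it was at the start of the episode above 0.02 m or angle between vial's own z axis and vertical above 0.3 rad).
It also fails if it takes over 128 s, if anything falls off the work surface, if the arm or the gripper's body presses on something with over 40 N, if the wrist force passes 120 N, or if a joint passes its speed limit or range.

## Working session

There is one attempt and no reset: what is moved stays moved. The work goes in short steps, Python scripts to look and compute and a tool call to move; the robot and the scene stay as the last step left them, time stands still between calls to the robot, and variables do not carry over. Pictures are saved under pics/ and viewed, at most 14 in all, crops included, and the job is handed in when it is done.

Besides the shell and the picture viewer there is one more tool, called by a JSON object that holds its "op" and its "data". arm_command: Moves the arm, as the interface text tells. Its arguments: {"type":"object","properties":{"motion":{"type":"array"},"jaw":{"type":"number"},"newtons":{"type":"number"}},"required":["motion"]}

```bash
mkdir -p pics; ls
python3 - <<'E'
from workcell import env
import cv2
s=env.state(); print(s)
for c in ("top","scene"):
    im,d=env.grab_frame(c); cv2.imwrite(f"pics/{c}0.png",im)
    m=env.camera_model(c); print(c,m)
    for t in ["supply","module","spool","relay","supply_tray","module_tray","spool_tray","relay_tray","vial"]:
        print(t,[(r["location"],round(r["score"],2)) for r in env.pinpoint(c,t)])
print(env.camera_model("wrist"))
E
```

```text
pics
{'time_s': 0.0, 'qpos': array([ 6.81244791e+01,  1.83505646e+01,  8.97059363e+01, -7.68134712e-04,
        7.20456493e+01, -1.14579372e+00]), 'qvel': array([-0.00279177, -0.02052321, -0.0331677 , -0.16290239, -0.06440285,
       -0.02487296]), 'effort': array([-1.10834940e-04, -4.12464380e+01, -2.31976765e+01,  7.27130380e-02,
        4.57156124e-02, -1.68357469e-04]), 'ee_pos': array([203.34664325, 537.3197159 , 227.13425376]), 'ee_rot': array([-1.79897856e+02, -1.31249177e-03,  1.59270509e+02]), 'force': array([-0.68112842, -0.71011674, -0.11723332]), 'torque': array([-0.02867468,  0.0275494 , -0.02953468]), 'gripper_force': 0.0, 'gripper_width': 91.23705791224572}
top {'fx': 527.6846877118265, 'fy': 527.6846877118265, 'cx': 277.01755489862813, 'cy': 209.50170309151284, 'eye': array([ 330.71161395,  -30.63707125, 1399.22718875]), 'rotation': array([-173.46051896,    1.13890322,  -90.53393643])}
supply [([420.6, 272.0], 0.93), ([342.9, 281.7], 0.85), ([381.8, 219.3], 0.84)]
module [([384.7, 219.6], 0.89), ([387.0, 220.1], 0.38), ([256.7, 225.3], 0.24)]
spool [([383.9, 218.3], 0
[... 747 characters left out ...]
4.5, 333.8], 0.71), ([394.6, 181.4], 0.56)]
supply_tray [([377.2, 265.4], 0.83)]
module_tray [([394.1, 179.3], 0.91)]
spool_tray [([279.1, 185.8], 0.71), ([292.3, 218.0], 0.57)]
relay_tray [([254.8, 301.1], 0.79)]
vial [([167.8, 331.8], 0.56)]
{'fx': 299.7812628682993, 'fy': 299.7812628682993, 'cx': 278.42176447019716, 'cy': 211.71520986817632, 'hand_eye': array([[ 7.92550488e-05, -9.65471749e-01, -2.60507766e-01,
         7.37524753e+01],
       [ 9.99999857e-01,  2.14324896e-04, -4.90079805e-04,
         2.45242080e-01],
       [ 5.28991506e-04, -2.60507689e-01,  9.65471628e-01,
        -1.56561830e+02],
       [ 0.00000000e+00,  0.00000000e+00,  0.00000000e+00,
         1.00000000e+00]])}
```

Run:
```python
import cv2
im=cv2.imread("pics/top0.png"); cv2.imwrite("pics/topc.png",cv2.resize(im[110:320,110:470],(800,467),interpolation=cv2.INTER_CUBIC))
```

```text
(no output)
```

View pics/topc.png

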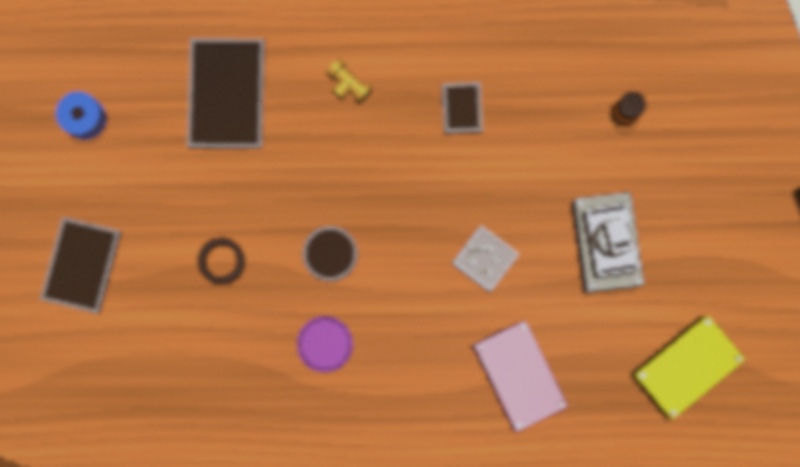

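View pics/scene0.png

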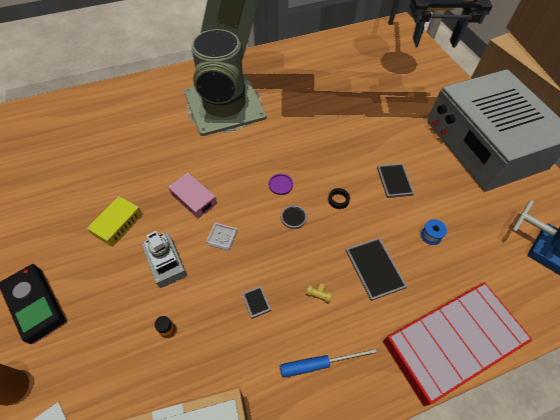

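The top crop shows the pile at (608,243), supply tray (227,93), module tray (81,265), spool tray (330,254), relay tray (463,108) and the jar (630,107). Purple disc, pink and yellow boxes are decoys. The scene view agrees.

```bash
cat > h.py <<'E'
import numpy as np, cv2
from scipy.spatial.transform import Rotation as R
from workcell import env
def cam(c,s=None):
    m=env.camera_model(c); K=(m["fx"],m["fy"],m["cx"],m["cy"])
    if c!="wrist": return K,R.from_euler("xyz",m["rotation"],degrees=True).as_matrix(),np.array(m["eye"])
    s=s or env.state(); T=np.eye(4); T[:3,:3]=R.from_euler("xyz",s["ee_rot"],degrees=True).as_matrix(); T[:3,3]=s["ee_pos"]
    T=T@m["hand_eye"]; return K,T[:3,:3],T[:3,3]
def plane(C,px,z):
    K,Rm,e=C; px=np.atleast_2d(px).astype(float)
    r=np.c_[(px[:,0]-K[2])/K[0],(px[:,1]-K[3])/K[1],np.ones(len(px))]@Rm.T
    return e+r*((z-e[2])/r[:,2])[:,None]
def cloud(C,d):
    K,Rm,e=C; v,u=np.indices(d.shape)
    p=np.stack([(u-K[2])/K[0]*d,(v-K[3])/K[1]*d,d],-1)@Rm.T+e
    p[d<=0]=np.nan; return p
def rect(xy):
    (c,(w,h),a)=cv2.minAreaRect(np.float32(xy))
    if w<h: w,h,a=h,w,a+90
    return np.round([*c,w,h,(a+90)%180-90],1)
def delta(x,y,z,yaw=None):
    s=env.state(); Rm=R.from_euler("xyz",s["ee_rot"],degrees=True).as_matrix()
    o=Rm.T@(np.array([x,y,z])-s["ee_pos"])
    sp=None if yaw is None else np.radians((s["ee_rot"][2]-yaw+90)%180-90)
    print("t",round(s["time_s"],2),"pos",s["ee_pos"].round(1),s["ee_rot"].round(1),"offset mm",o.round(1),"spin",sp)
E
python3 - <<'E'
from h import *
im,d=env.grab_frame("top"); C=cam("top"); P=cloud(C,d)
def crop(x,y): return 110+x/2.222,110+y/2.222
for n,(x,y) in dict(supply_tray=(227,93),module_tray=(81,265),spool_tray=(330,254),relay_tray=(463,108)).items():
    u,v=crop(x,y); b=im.max(2)<85
    lab=cv2.connectedComponents(b.astype(np.uint8))[1]; k=lab[int(v),int(u)]
    vv,uu=np.nonzero(lab==k); print(n,k,rect(plane(C,np.c_[uu,vv],3)[:,:2]),len(uu))
print("vial",plane(C,crop(625,115),25))
u,v=map(int,crop(608,243)); W=P[v-40:v+40,u-40:u+40].reshape(-1,3)
for lo,hi in ((20,45),(52,72),(80,98),(104,125)):
    q=W[(W[:,2]>lo)&(W[:,2]<hi)]; print(lo,len(q), rect(q[:,:2]) if len(q)>3 else "", np.median(q[:,2]) if len(q) else "")
print("bench",np.nanmedian(P[200:240,330:345,2]))
E
```

```text
supply_tray 12 [651.3 172.6 118.6  76.4  -0.7] 1241
module_tray 22 [443.7 346.8  89.6  58.4 -14.2] 733
spool_tray 24 [ 4.542e+02  4.660e+01  5.070e+01  4.790e+01 -4.000e-01] 306
relay_tray 15 [ 630.6 -114.6   46.6   29.6   -1. ] 202
vial [[ 611.79050324 -307.40023696   25.        ]]
20 509 [ 439.4 -276.8  204.7  160.9   89.4] 33.04520661953188
52 366 [ 461.3 -280.6   78.8   49.2    8.2] 63.43614260605011
80 83 [ 462.2 -277.8   41.2   40.   -39.4] 90.3046962640492
104 143 [ 460.3 -278.4   35.9   22.7   14.1] 113.51855433980973
bench 0.5246995335284055
```

```bash
cat >> h.py <<'E'
def plan(x,y,z,yaw,n,start=None):
    """rows in tool axes, straight line, tool pointing down; start=(x,y,z,yaw) or measured"""
    s=env.state(); st=np.array(start if start is not None else [*s["ee_pos"],s["ee_rot"][2]],float)
    print("t",round(s["time_s"],2),"at",st.round(1))
    dy=-(yaw-st[3]); d=np.array([x,y,z])-st[:3]   # spin positive = yaw falling
    for i in range(n):
        a=st[3]-dy*i/n; Rm=R.from_euler("xyz",[180,0,a],degrees=True).as_matrix()
        print(("\n" if i%5==0 else "")+'{"offset":%s,"spin":%.3f}'%(np.round(Rm.T@d/n/1000,4).tolist(),np.radians(dy/n)),end=",")
    print()
E
python3 -c "
from h import *
plan(460.5,-278.5,227,14,15,[203.5,537.8,228,159.3])"
```

```text
t 1.05 at [203.5 537.8 228.  159.3]

{"offset":[-0.0353, -0.0449, 0.0001],"spin":0.169},{"offset":[-0.0423, -0.0383, 0.0001],"spin":0.169},{"offset":[-0.0481, -0.0306, 0.0001],"spin":0.169},{"offset":[-0.0526, -0.0221, 0.0001],"spin":0.169},{"offset":[-0.0556, -0.0129, 0.0001],"spin":0.169},
{"offset":[-0.057, -0.0034, 0.0001],"spin":0.169},{"offset":[-0.0567, 0.0063, 0.0001],"spin":0.169},{"offset":[-0.0548, 0.0157, 0.0001],"spin":0.169},{"offset":[-0.0514, 0.0247, 0.0001],"spin":0.169},{"offset":[-0.0465, 0.033, 0.0001],"spin":0.169},
{"offset":[-0.0403, 0.0404, 0.0001],"spin":0.169},{"offset":[-0.0329, 0.0466, 0.0001],"spin":0.169},{"offset":[-0.0246, 0.0515, 0.0001],"spin":0.169},{"offset":[-0.0156, 0.0549, 0.0001],"spin":0.169},{"offset":[-0.0062, 0.0567, 0.0001],"spin":0.169},
```

{"op": "arm_command", "data": {"motion": [{"offset": [-0.035,-0.045,0],"spin": 0.169},{"offset": [-0.042,-0.038,0],"spin": 0.169},{"offset": [-0.048,-0.031,0],"spin": 0.169},{"offset": [-0.053,-0.022,0],"spin": 0.169},{"offset": [-0.056,-0.013,0],"spin": 0.169}], "jaw": 0.091, "newtons": 10}}

```text
time_s: 1.68
ee_pos: [289.1, 263.5, 228.2]
ee_rot: [179.9, -0.0, 110.6]
force: [1.6, -0.7, 0.1]
gripper_width: 90.9
gripper_force: 0.0
```

{"op": "arm_command", "data": {"motion": [{"offset": [-0.057,-0.003,0],"spin": 0.169},{"offset": [-0.057,0.006,0],"spin": 0.169},{"offset": [-0.055,0.016,0],"spin": 0.169},{"offset": [-0.051,0.025,0],"spin": 0.169},{"offset": [-0.047,0.033,0],"spin": 0.169}]}}

```text
time_s: 2.3
ee_pos: [375.5, -9.2, 228.4]
ee_rot: [179.9, -0.1, 62.1]
force: [1.8, 0.6, -0.3]
gripper_width: 90.8
gripper_force: 0.0
```

{"op": "arm_command", "data": {"motion": [{"offset": [-0.04,0.04,0],"spin": 0.169},{"offset": [-0.033,0.047,0],"spin": 0.169},{"offset": [-0.025,0.052,0],"spin": 0.169},{"offset": [-0.016,0.055,0],"spin": 0.169},{"offset": [-0.006,0.057,0],"spin": 0.169}]}}

```text
time_s: 2.92
ee_pos: [461.4, -282.5, 228.0]
ee_rot: [180.0, -0.0, 13.7]
force: [0.2, 0.8, 0.6]
gripper_width: 91.2
gripper_force: 0.0
```

```bash
cat > pile.py <<'E'
from h import *
import sys
s=env.state(); im,d=env.grab_frame("wrist"); C=cam("wrist",s); P=cloud(C,d)
cv2.imwrite(f"pics/w{s['time_s']:.0f}.png",im)
W=P.reshape(-1,3); W=W[np.hypot(W[:,0]-461,W[:,1]+279)<75]
for lo,hi in ((26,42),(57,70),(84,96),(108,122)):
    q=W[(W[:,2]>lo)&(W[:,2]<hi)]; print(lo,len(q), rect(q[:,:2]) if len(q)>3 else "", np.median(q[:,2]) if len(q) else "")
print(s["time_s"],s["ee_pos"],s["ee_rot"])
E
python3 pile.py; python3 -c "
from h import *
delta(460.5,-278.5,227,14)"
```

```text
26 1849 [ 461.5 -282.6  110.3   66.1    6.3] 33.71285498898038
57 1495 [ 461.  -280.8   79.2   48.2    8.6] 63.77037337199516
84 502 [ 464.1 -278.2   41.    36.2  -79.2] 90.10512773666554
108 906 [ 460.4 -278.6   36.2   22.    13.6] 113.74651597333661
2.925 [ 461.37595425 -282.47688549  228.04443452] [ 1.79997255e+02 -3.69423562e-02  1.36720159e+01]
t 2.98 pos [ 463.9 -289.3  227.6] [ 1.796e+02 -1.000e-01  1.330e+01] offset mm [ -0.9 -11.3   0.5] spin -0.01192783255831828
```

{"op": "arm_command", "data": {"motion": [{"offset": [0,0,0.035],"spin": 0},{"offset": [0,0,0.035],"spin": 0},{"offset": [0,0,0],"spin": 0}], "jaw": 0.06}}

```text
time_s: 3.35
ee_pos: [459.4, -279.4, 155.6]
ee_rot: [-179.7, 0.2, 14.0]
force: [0.7, 1.0, -0.3]
gripper_width: 63.8
gripper_force: 0.0
```

```bash
python3 pile.py; python3 -c "
from h import *
delta(460.5,-278.5,114,14)"
```

```text
26 2552 [ 461.6 -282.5  110.    66.2    6.3] 33.70101326692961
57 2221 [ 461.4 -280.7   78.4   48.3    8.6] 63.778770121051934
84 877 [ 464.  -278.3   41.    36.3  -80.4] 90.10367907843485
108 1551 [ 460.3 -278.8   36.3   22.1   12.5] 113.80660608521154
3.35 [ 459.35472442 -279.37007664  155.64945342] [-179.73353536    0.24501065   14.04423002]
t 3.4 pos [ 460.7 -280.1  157.6] [-1.799e+02  1.000e-01  1.400e+01] offset mm [ 0.2 -1.6 43.6] spin 0.0008060693457474471
```

{"op": "arm_command", "data": {"motion": [{"offset": [0,-0.0015,0.022],"spin": 0},{"offset": [0,0,0.0215],"spin": 0},{"offset": [0,0,0],"spin": 0}]}}

```text
time_s: 3.78
ee_pos: [460.8, -278.9, 115.0]
ee_rot: [-180.0, -0.0, 14.1]
force: [0.5, -0.4, 0.3]
gripper_width: 60.0
gripper_force: 0.0
```

{"op": "arm_command", "data": {"motion": [{"offset": [0,0,0],"spin": 0},{"offset": [0,0,0],"spin": 0},{"offset": [0,0,0],"spin": 0},{"offset": [0,0,0],"spin": 0},{"offset": [0,0,0],"spin": 0}], "jaw": 0.015, "newtons": 10}}

```text
time_s: 4.4
ee_pos: [460.8, -279.1, 114.7]
ee_rot: [180.0, -0.0, 14.0]
force: [-0.9, 0.2, 1.8]
gripper_width: 21.7
gripper_force: 10.0
```

{"op": "arm_command", "data": {"motion": [{"offset": [0,0,-0.005],"spin": 0},{"offset": [0,0,-0.02],"spin": 0},{"offset": [0,0,-0.02],"spin": 0},{"offset": [0,0,-0.015],"spin": 0}]}}

```text
time_s: 4.9
ee_pos: [460.8, -279.1, 175.4]
ee_rot: [180.0, -0.0, 14.0]
force: [-0.1, 0.2, -1.1]
gripper_width: 22.1
gripper_force: 10.0
```

```bash
python3 -c "
from h import *
plan(630.5,-114.5,110,-1,10,[460.5,-279,174.7,14])"
```

```text
t 4.9 at [ 460.5 -279.   174.7   14. ]

{"offset":[0.0205, -0.0118, 0.0065],"spin":0.026},{"offset":[0.0202, -0.0124, 0.0065],"spin":0.026},{"offset":[0.0198, -0.0129, 0.0065],"spin":0.026},{"offset":[0.0195, -0.0134, 0.0065],"spin":0.026},{"offset":[0.0191, -0.0139, 0.0065],"spin":0.026},
{"offset":[0.0188, -0.0144, 0.0065],"spin":0.026},{"offset":[0.0184, -0.0149, 0.0065],"spin":0.026},{"offset":[0.018, -0.0154, 0.0065],"spin":0.026},{"offset":[0.0176, -0.0158, 0.0065],"spin":0.026},{"offset":[0.0171, -0.0163, 0.0065],"spin":0.026},
```

{"op": "arm_command", "data": {"motion": [{"offset": [0.0205,-0.012,0],"spin": 0.026},{"offset": [0.02,-0.0125,0.005],"spin": 0.026},{"offset": [0.02,-0.013,0.006],"spin": 0.026},{"offset": [0.0195,-0.0135,0.0065],"spin": 0.026},{"offset": [0.019,-0.014,0.0065],"spin": 0.026}]}}

```text
time_s: 5.52
ee_pos: [545.9, -195.6, 150.3]
ee_rot: [-180.0, 0.0, 6.5]
force: [-0.0, 0.1, 0.3]
gripper_width: 22.0
gripper_force: 10.0
```

{"op": "arm_command", "data": {"motion": [{"offset": [0.019,-0.0145,0.0065],"spin": 0.026},{"offset": [0.0185,-0.015,0.0065],"spin": 0.026},{"offset": [0.018,-0.0155,0.0065],"spin": 0.026},{"offset": [0.0175,-0.016,0.0065],"spin": 0.026},{"offset": [0.017,-0.0165,0.0065],"spin": 0.026}]}}

```text
time_s: 6.15
ee_pos: [630.9, -112.5, 117.6]
ee_rot: [-180.0, 0.0, -0.9]
force: [-0.6, -0.5, 0.2]
gripper_width: 22.3
gripper_force: 10.0
```

{"op": "arm_command", "data": {"motion": [{"offset": [0,0,0],"spin": 0},{"offset": [0,0,0],"spin": 0}]}}

```text
time_s: 6.4
ee_pos: [630.0, -113.5, 117.9]
ee_rot: [180.0, 0.0, -0.9]
force: [0.4, -0.2, -0.4]
gripper_width: 21.9
gripper_force: 10.0
```

```bash
cat > tray.py <<'E'
# tray.py u v : tray floor seen by wrist, dark component
from h import *
import sys
s=env.state(); im,d=env.grab_frame("wrist"); C=cam("wrist",s); P=cloud(C,d)
cv2.imwrite(f"pics/w{s['time_s']:.1f}.png",im)
x,y=map(float,sys.argv[1:3]); r=float(sys.argv[3])
near=(np.hypot(P[...,0]-x,P[...,1]-y)<r)
rim=near&(P[...,2]>6.5)&(P[...,2]<11.5)
q=P[rim][:,:2]; print("rim",len(q),rect(q) if len(q)>3 else "", "circ",cv2.minEnclosingCircle(np.float32(q)) if len(q)>3 else "")
print("held/part z>20:",[rect(P[near&(P[...,2]>20)][:,:2]) if (near&(P[...,2]>20)).sum()>3 else None])
delta(x,y,29)
E
python3 tray.py 630.6 -114.6 55
```

```text
rim 616 [ 635.8 -115.6   46.1   45.5  -88.3] circ ((636.7188720703125, -115.76118469238281), 30.9118709564209)
held/part z>20: [array([ 641.4, -115.8,  102. ,   55.3,   89.2])]
t 6.45 pos [ 629.9 -113.7  118.2] [180.    0.   -0.9] offset mm [ 0.7  0.9 89.2] spin None
```

{"op": "arm_command", "data": {"motion": [{"offset": [0,0.002,0.02],"spin": 0},{"offset": [0,0,0.025],"spin": 0},{"offset": [0,0,0.02],"spin": 0},{"offset": [0,0,0.015],"spin": 0},{"offset": [0,0,0.006],"spin": 0}]}}

```text
time_s: 7.08
ee_pos: [629.9, -115.5, 31.3]
ee_rot: [-180.0, 0.1, -0.9]
force: [-0.1, -0.0, 0.3]
gripper_width: 21.6
gripper_force: 10.0
```

{"op": "arm_command", "data": {"motion": [{"offset": [0,0,0.003],"spin": 0},{"offset": [0,0,0],"spin": 0}]}}

```text
time_s: 7.32
ee_pos: [630.8, -115.2, 29.4]
ee_rot: [180.0, -0.0, -0.9]
force: [-0.5, -0.1, -0.7]
gripper_width: 22.3
gripper_force: 10.0
```

{"op": "arm_command", "data": {"motion": [{"offset": [0,0,0.001],"spin": 0},{"offset": [0,0,0],"spin": 0}]}}

```text
time_s: 7.58
ee_pos: [630.6, -115.1, 28.3]
ee_rot: [180.0, -0.0, -0.9]
force: [-0.6, -0.8, -0.5]
gripper_width: 22.0
gripper_force: 10.0
```

{"op": "arm_command", "data": {"motion": [{"offset": [0,0,0],"spin": 0},{"offset": [0,0,0],"spin": 0},{"offset": [0,0,0],"spin": 0},{"offset": [0,0,-0.01],"spin": 0},{"offset": [0,0,-0.03],"spin": 0}], "jaw": 0.04}}

```text
time_s: 8.2
ee_pos: [629.4, -114.9, 67.3]
ee_rot: [-180.0, 0.2, -0.9]
force: [0.9, 0.3, -0.2]
gripper_width: 39.8
gripper_force: 0.0
```

{"op": "arm_command", "data": {"motion": [{"offset": [0,0,-0.05],"spin": 0},{"offset": [0,0,-0.05],"spin": 0},{"offset": [0,0,0],"spin": 0}], "jaw": 0.08}}

```text
time_s: 8.57
ee_pos: [633.2, -115.6, 173.9]
ee_rot: [179.9, -0.6, -0.9]
force: [-0.0, -0.8, 0.3]
gripper_width: 67.3
gripper_force: 0.0
```

```bash
python3 tray.py 630.6 -114.6 55; python3 -c "
from h import *
plan(464,-278.5,150,8,8)"
```

```text
rim 677 [ 628.2 -115.8   60.3   46.     1.7] circ ((628.138427734375, -116.03742218017578), 37.08757781982422)
held/part z>20: [array([ 641.5, -116.6,  106.2,   59.2,   89. ])]
t 8.62 pos [ 631.6 -115.4  170.9] [179.9  -0.3  -0.9] offset mm [ -1.8  -0.9 141.9] spin None
t 8.62 at [ 631.6 -115.4  170.9   -0.9]

{"offset":[-0.0206, 0.0207, 0.0026],"spin":-0.019},{"offset":[-0.021, 0.0203, 0.0026],"spin":-0.019},{"offset":[-0.0214, 0.0199, 0.0026],"spin":-0.019},{"offset":[-0.0218, 0.0195, 0.0026],"spin":-0.019},{"offset":[-0.0222, 0.019, 0.0026],"spin":-0.019},
{"offset":[-0.0225, 0.0186, 0.0026],"spin":-0.019},{"offset":[-0.0229, 0.0182, 0.0026],"spin":-0.019},{"offset":[-0.0232, 0.0177, 0.0026],"spin":-0.019},
```

{"op": "arm_command", "data": {"motion": [{"offset": [-0.033,0.033,0.004],"spin": -0.031},{"offset": [-0.034,0.0325,0.004],"spin": -0.031},{"offset": [-0.035,0.0315,0.004],"spin": -0.031},{"offset": [-0.036,0.03,0.004],"spin": -0.031},{"offset": [-0.037,0.0285,0.002],"spin": -0.031}]}}

```text
time_s: 9.25
ee_pos: [460.7, -279.1, 148.5]
ee_rot: [-179.9, 0.1, 8.1]
force: [-0.4, -0.7, 0.3]
gripper_width: 80.3
gripper_force: 0.0
```

{"op": "arm_command", "data": {"motion": [{"offset": [0,0,0],"spin": 0},{"offset": [0,0,0],"spin": 0}]}}

```text
time_s: 9.5
ee_pos: [462.6, -278.4, 149.3]
ee_rot: [-179.9, 0.0, 8.0]
force: [-0.7, -0.2, -0.0]
gripper_width: 79.7
gripper_force: 0.0
```

```bash
python3 pile.py; python3 -c "
from h import *
im,d=env.grab_frame('top');P=cloud(cam('top'),d)
m=(np.hypot(P[...,0]-630,P[...,1]+115)<40)&(P[...,2]>19)&(P[...,2]<35); print('relay',m.sum(),rect(P[m][:,:2]),np.median(P[m][:,2]))
delta(464,-278.5,88,8)"
```

```text
26 2627 [ 461.5 -282.5  110.2   66.1    6.3] 33.712071930268905
57 2593 [ 461.4 -280.9   78.5   48.1    8.6] 63.79785413542214
84 2257 [ 461.8 -278.8   41.    40.8   79.9] 90.1849827871641
108 0  
9.5 [ 462.61978032 -278.44222647  149.27894249] [-1.79928222e+02  3.32737067e-02  7.96795925e+00]
relay 119 [ 628.8 -114.7   35.8   21.3   -0.8] 25.898909468268812
t 9.6 pos [ 463.3 -278.1  149.5] [-180.     0.     8.1] offset mm [ 0.6  0.6 61.5] spin 0.0011502813151622704
```

{"op": "arm_command", "data": {"motion": [{"offset": [-0.001,0,0.025],"spin": 0},{"offset": [0,0,0.025],"spin": 0},{"offset": [0,0,0.011],"spin": 0},{"offset": [0,0,0],"spin": 0}]}}

```text
time_s: 10.1
ee_pos: [461.9, -278.3, 88.4]
ee_rot: [-179.9, 0.1, 8.1]
force: [0.8, 0.2, -0.1]
gripper_width: 80.0
gripper_force: 0.0
```

{"op": "arm_command", "data": {"motion": [{"offset": [0,0,0],"spin": 0},{"offset": [0,0,0],"spin": 0},{"offset": [0,0,0],"spin": 0},{"offset": [0,0,0],"spin": 0},{"offset": [0,0,0],"spin": 0}], "jaw": 0.032, "newtons": 25}}

```text
time_s: 10.72
ee_pos: [461.8, -279.1, 89.2]
ee_rot: [180.0, -0.0, 8.0]
force: [-0.5, -0.4, 1.1]
gripper_width: 41.0
gripper_force: 25.0
```

```bash
python3 -c "
from h import *
plan(454.2,46.6,110,30,10,[461.8,-278.8,138,8])"
```

```text
t 10.72 at [ 461.8 -278.8  138.     8. ]

{"offset":[0.0038, -0.0323, 0.0028],"spin":-0.038},{"offset":[0.005, -0.0322, 0.0028],"spin":-0.038},{"offset":[0.0062, -0.0319, 0.0028],"spin":-0.038},{"offset":[0.0075, -0.0317, 0.0028],"spin":-0.038},{"offset":[0.0087, -0.0314, 0.0028],"spin":-0.038},
{"offset":[0.0099, -0.031, 0.0028],"spin":-0.038},{"offset":[0.0111, -0.0306, 0.0028],"spin":-0.038},{"offset":[0.0122, -0.0302, 0.0028],"spin":-0.038},{"offset":[0.0134, -0.0297, 0.0028],"spin":-0.038},{"offset":[0.0145, -0.0291, 0.0028],"spin":-0.038},
```

{"op": "arm_command", "data": {"motion": [{"offset": [0,0,-0.005],"spin": 0},{"offset": [0,0,-0.02],"spin": 0},{"offset": [0,0,-0.025],"spin": 0},{"offset": [0.002,-0.016,0],"spin": 0},{"offset": [0.004,-0.0325,0],"spin": 0}]}}

```text
time_s: 11.35
ee_pos: [460.3, -229.1, 138.0]
ee_rot: [-179.9, 0.0, 7.9]
force: [-0.4, 0.8, -1.7]
gripper_width: 41.2
gripper_force: 25.0
```

{"op": "arm_command", "data": {"motion": [{"offset": [0.004,-0.0345,0],"spin": 0},{"offset": [0.004,-0.034,0.005],"spin": 0},{"offset": [0.004,-0.034,0.005],"spin": 0},{"offset": [0.004,-0.034,0.005],"spin": 0},{"offset": [0.004,-0.034,0.005],"spin": 0}]}}

```text
time_s: 11.98
ee_pos: [455.4, -56.3, 117.6]
ee_rot: [-179.9, 0.1, 8.0]
force: [0.8, -0.4, -2.3]
gripper_width: 41.4
gripper_force: 25.0
```

{"op": "arm_command", "data": {"motion": [{"offset": [0.004,-0.034,0.005],"spin": 0},{"offset": [0.004,-0.034,0],"spin": 0},{"offset": [0.004,-0.034,0],"spin": 0},{"offset": [0,0,0],"spin": 0},{"offset": [0,0,0],"spin": 0}]}}

```text
time_s: 12.6
ee_pos: [453.6, 44.4, 113.2]
ee_rot: [180.0, 0.1, 8.1]
force: [-0.0, 0.2, -2.7]
gripper_width: 41.3
gripper_force: 25.0
```

```bash
python3 tray.py 454.2 46.6 45
```

```text
rim 647 [460.7  46.4  64.7  50.1 -82.1] circ ((453.6568908691406, 45.31251525878906), 32.872867584228516)
held/part z>20: [array([464.8,  46.4,  86.3,  55.4, -82.7])]
t 12.65 pos [453.9  44.  113.4] [1.8e+02 1.0e-01 8.0e+00] offset mm [ 0.8 -2.6 84.4] spin None
```

{"op": "arm_command", "data": {"motion": [{"offset": [0,-0.002,0.02],"spin": 0},{"offset": [0,0,0.025],"spin": 0},{"offset": [0,0,0.02],"spin": 0},{"offset": [0,0,0.013],"spin": 0},{"offset": [0,0,0.004],"spin": 0}]}}

```text
time_s: 13.28
ee_pos: [454.0, 45.7, 31.3]
ee_rot: [-180.0, 0.1, 8.0]
force: [0.6, 0.1, -1.6]
gripper_width: 41.6
gripper_force: 25.0
```

{"op": "arm_command", "data": {"motion": [{"offset": [0,0,0.002],"spin": 0},{"offset": [0,0,0],"spin": 0},{"offset": [0,0,0],"spin": 0}]}}

```text
time_s: 13.65
ee_pos: [454.7, 46.3, 30.4]
ee_rot: [180.0, -0.1, 8.0]
force: [-0.1, 0.3, -2.7]
gripper_width: 41.1
gripper_force: 25.0
```

{"op": "arm_command", "data": {"motion": [{"offset": [0,0,0.0015],"spin": 0},{"offset": [0,0,0],"spin": 0}]}}

```text
time_s: 13.9
ee_pos: [454.3, 46.2, 28.5]
ee_rot: [-180.0, -0.0, 8.0]
force: [-0.3, -0.2, -2.5]
gripper_width: 41.2
gripper_force: 25.0
```

{"op": "arm_command", "data": {"motion": [{"offset": [0,0,0],"spin": 0},{"offset": [0,0,0],"spin": 0},{"offset": [0,0,0],"spin": 0},{"offset": [0,0,-0.01],"spin": 0},{"offset": [0,0,-0.03],"spin": 0}], "jaw": 0.06}}

```text
time_s: 14.52
ee_pos: [453.4, 46.1, 68.4]
ee_rot: [-180.0, 0.2, 8.0]
force: [0.5, 0.4, -1.1]
gripper_width: 60.4
gripper_force: 0.0
```

{"op": "arm_command", "data": {"motion": [{"offset": [0,0,-0.05],"spin": 0},{"offset": [-0.003,0.03,-0.03],"spin": 0},{"offset": [-0.006,0.05,0],"spin": 0},{"offset": [-0.006,0.05,0],"spin": 0},{"offset": [-0.006,0.05,0],"spin": 0}], "jaw": 0.08}}

```text
time_s: 15.15
ee_pos: [458.7, -136.5, 149.4]
ee_rot: [180.0, -0.1, 8.0]
force: [0.5, -0.5, 0.2]
gripper_width: 80.1
gripper_force: 0.0
```

{"op": "arm_command", "data": {"motion": [{"offset": [-0.006,0.05,0],"spin": 0},{"offset": [-0.006,0.05,0],"spin": 0},{"offset": [-0.004,0.045,0],"spin": 0},{"offset": [0,0,0],"spin": 0},{"offset": [0,0,0],"spin": 0}]}}

```text
time_s: 15.78
ee_pos: [462.6, -280.3, 148.6]
ee_rot: [-180.0, 0.0, 8.0]
force: [-0.1, -0.2, -1.2]
gripper_width: 79.9
gripper_force: 0.0
```

```bash
python3 pile.py; python3 -c "
from h import *
im,d=env.grab_frame('top');P=cloud(cam('top'),d)
m=(np.hypot(P[...,0]-454,P[...,1]-46)<40)&(P[...,2]>19)&(P[...,2]<40); print('spool',m.sum(),rect(P[m][:,:2]),np.median(P[m][:,2]))
delta(461.4,-280.9,58.5,8.6)"
```

```text
26 2656 [ 461.5 -282.5  110.2   66.2    6.2] 33.70481957300967
57 5049 [ 461.5 -280.8   78.    48.1    8.6] 63.77010929822785
84 0  
108 0  
15.775 [ 462.61654253 -280.25308701  148.58943185] [-1.79950344e+02  1.25526497e-02  7.98476632e+00]
spool 202 [453.9  46.2  40.2  40.1  64.6] 28.997171538938687
t 15.88 pos [ 462.8 -279.6  148.6] [-180.     0.     8.1] offset mm [-1.6  1.1 90.1] spin -0.009233698448324798
```

{"op": "arm_command", "data": {"motion": [{"offset": [-0.0015,0.001,0.03],"spin": -0.01},{"offset": [0,0,0.03],"spin": 0},{"offset": [0,0,0.02],"spin": 0},{"offset": [0,0,0.01],"spin": 0},{"offset": [0,0,0],"spin": 0}]}}

```text
time_s: 16.5
ee_pos: [461.6, -281.2, 58.3]
ee_rot: [-180.0, 0.0, 8.6]
force: [-1.1, -0.1, 0.2]
gripper_width: 80.0
gripper_force: 0.0
```

{"op": "arm_command", "data": {"motion": [{"offset": [0,0,0],"spin": 0},{"offset": [0,0,0],"spin": 0},{"offset": [0,0,0],"spin": 0},{"offset": [0,0,0],"spin": 0},{"offset": [0,0,0],"spin": 0}], "jaw": 0.038, "newtons": 30}}

```text
time_s: 17.12
ee_pos: [461.8, -282.0, 58.8]
ee_rot: [180.0, -0.0, 8.6]
force: [-0.2, 0.6, 2.7]
gripper_width: 47.8
gripper_force: 30.0
```

{"op": "arm_command", "data": {"motion": [{"offset": [0,0,-0.005],"spin": 0},{"offset": [0,0,-0.02],"spin": 0},{"offset": [0,0,-0.025],"spin": 0},{"offset": [0,0,-0.015],"spin": 0},{"offset": [0,0,0],"spin": 0}]}}

```text
time_s: 17.75
ee_pos: [462.2, -282.3, 124.3]
ee_rot: [179.9, -0.1, 8.6]
force: [-0.3, 0.4, -1.9]
gripper_width: 47.7
gripper_force: 30.0
```

```bash
python3 -c "
from h import *
plan(443.7,346.8,120,166,20)"
```

```text
t 17.75 at [ 462.2 -282.3  124.3    8.6]

{"offset":[0.0038, -0.0312, 0.0002],"spin":-0.137},{"offset":[0.008, -0.0304, 0.0002],"spin":-0.137},{"offset":[0.0121, -0.029, 0.0002],"spin":-0.137},{"offset":[0.016, -0.0271, 0.0002],"spin":-0.137},{"offset":[0.0195, -0.0247, 0.0002],"spin":-0.137},
{"offset":[0.0227, -0.0218, 0.0002],"spin":-0.137},{"offset":[0.0255, -0.0184, 0.0002],"spin":-0.137},{"offset":[0.0278, -0.0148, 0.0002],"spin":-0.137},{"offset":[0.0295, -0.0108, 0.0002],"spin":-0.137},{"offset":[0.0308, -0.0067, 0.0002],"spin":-0.137},
{"offset":[0.0314, -0.0024, 0.0002],"spin":-0.137},{"offset":[0.0314, 0.0019, 0.0002],"spin":-0.137},{"offset":[0.0309, 0.0062, 0.0002],"spin":-0.137},{"offset":[0.0297, 0.0104, 0.0002],"spin":-0.137},{"offset":[0.028, 0.0143, 0.0002],"spin":-0.137},
{"offset":[0.0258, 0.018, 0.0002],"spin":-0.137},{"offset":[0.0231, 0.0214, 0.0002],"spin":-0.137},{"offset":[0.0199, 0.0244, 0.0002],"spin":-0.137},{"offset":[0.0164, 0.0269, 0.0002],"spin":-0.137},{"offset":[0.0126, 0.0288, 0.0002],"spin":-0.137},
```

{"op": "arm_command", "data": {"motion": [{"offset": [0.004,-0.031,0],"spin": -0.137},{"offset": [0.008,-0.0305,0],"spin": -0.137},{"offset": [0.012,-0.029,0],"spin": -0.137},{"offset": [0.016,-0.027,0],"spin": -0.137},{"offset": [0.0195,-0.0245,0],"spin": -0.137}]}}

```text
time_s: 18.38
ee_pos: [456.6, -124.0, 122.4]
ee_rot: [-179.9, 0.0, 48.1]
force: [0.6, -0.1, -1.1]
gripper_width: 47.9
gripper_force: 30.0
```

{"op": "arm_command", "data": {"motion": [{"offset": [0.0225,-0.022,0],"spin": -0.137},{"offset": [0.0255,-0.0185,0],"spin": -0.137},{"offset": [0.028,-0.015,0],"spin": -0.137},{"offset": [0.0295,-0.011,0],"spin": -0.137},{"offset": [0.031,-0.0065,0],"spin": -0.137}]}}

```text
time_s: 19.0
ee_pos: [451.9, 33.6, 122.4]
ee_rot: [-179.9, 0.0, 87.3]
force: [0.2, 0.6, -0.8]
gripper_width: 48.1
gripper_force: 30.0
```

{"op": "arm_command", "data": {"motion": [{"offset": [0.0315,-0.0025,0],"spin": -0.137},{"offset": [0.0315,0.002,0],"spin": -0.137},{"offset": [0.031,0.006,0],"spin": -0.137},{"offset": [0.0295,0.0105,0],"spin": -0.137},{"offset": [0.028,0.0145,0],"spin": -0.137}]}}

```text
time_s: 19.62
ee_pos: [448.2, 190.9, 122.3]
ee_rot: [-179.9, -0.0, 126.6]
force: [-0.8, -0.2, -1.0]
gripper_width: 47.5
gripper_force: 30.0
```

{"op": "arm_command", "data": {"motion": [{"offset": [0.026,0.018,0],"spin": -0.137},{"offset": [0.023,0.0215,0],"spin": -0.137},{"offset": [0.02,0.0245,0],"spin": -0.137},{"offset": [0.0165,0.027,0],"spin": -0.137},{"offset": [0.0125,0.029,0],"spin": -0.137}]}}

```text
time_s: 20.25
ee_pos: [444.8, 348.7, 122.1]
ee_rot: [-179.9, -0.1, 165.8]
force: [0.1, -0.2, -1.8]
gripper_width: 48.0
gripper_force: 30.0
```

{"op": "arm_command", "data": {"motion": [{"offset": [0,0,0],"spin": 0},{"offset": [0,0,0],"spin": 0},{"offset": [0,0,0],"spin": 0}]}}

```text
time_s: 20.62
ee_pos: [445.3, 347.0, 123.0]
ee_rot: [-179.9, -0.0, 165.5]
force: [0.1, 0.2, -0.8]
gripper_width: 47.8
gripper_force: 30.0
```

```bash
python3 tray.py 443.7 346.8 75; python3 -c "
from h import *
delta(443.7,346.8,28.5,166)"
```

```text
rim 669 [410.1 352.3  72.4  36.4  77.8] circ ((411.04010009765625, 351.9855651855469), 40.029319763183594)
held/part z>20: [array([444.7, 347.1, 148.7,  78.2,  75.7])]
t 20.68 pos [445.4 347.1 123.3] [-180.    -0.   165.5] offset mm [ 1.6 -0.7 94.3] spin None
t 20.68 pos [445.4 347.1 123.3] [-180.    -0.   165.5] offset mm [ 1.6 -0.7 94.8] spin -0.008798161335347207
```

{"op": "arm_command", "data": {"motion": [{"offset": [0.002,-0.0015,0.02],"spin": 0},{"offset": [0,0,0.025],"spin": 0},{"offset": [0,0,0.025],"spin": 0},{"offset": [0,0,0.015],"spin": 0},{"offset": [0,0,0.006],"spin": 0}]}}

```text
time_s: 21.3
ee_pos: [443.1, 346.7, 31.9]
ee_rot: [-180.0, -0.0, 165.5]
force: [0.4, 0.7, -1.0]
gripper_width: 47.9
gripper_force: 30.0
```

{"op": "arm_command", "data": {"motion": [{"offset": [0,0,0.002],"spin": 0},{"offset": [0,0,0],"spin": 0},{"offset": [0,0,0],"spin": 0}]}}

```text
time_s: 21.68
ee_pos: [443.6, 347.4, 31.1]
ee_rot: [179.9, 0.0, 165.6]
force: [0.0, 0.3, -1.2]
gripper_width: 47.9
gripper_force: 30.0
```

{"op": "arm_command", "data": {"motion": [{"offset": [0,0,0.001],"spin": 0},{"offset": [0,0,0.0015],"spin": 0},{"offset": [0,0,0],"spin": 0}]}}

```text
time_s: 22.05
ee_pos: [443.1, 347.1, 27.8]
ee_rot: [-180.0, -0.0, 165.6]
force: [-0.3, 0.6, -1.4]
gripper_width: 48.0
gripper_force: 30.0
```

{"op": "arm_command", "data": {"motion": [{"offset": [0,0,0],"spin": 0},{"offset": [0,0,0],"spin": 0},{"offset": [0,0,0],"spin": 0},{"offset": [0,0,-0.01],"spin": 0},{"offset": [0,0,-0.03],"spin": 0}], "jaw": 0.068}}

```text
time_s: 22.68
ee_pos: [442.4, 346.5, 67.7]
ee_rot: [-179.9, -0.1, 165.6]
force: [-0.6, -0.1, -0.6]
gripper_width: 67.4
gripper_force: 0.0
```

{"op": "arm_command", "data": {"motion": [{"offset": [0,0,-0.05],"spin": 0},{"offset": [0,0,-0.03],"spin": 0},{"offset": [0,0,0],"spin": 0}], "jaw": 0.091}}

```text
time_s: 23.05
ee_pos: [444.6, 348.2, 151.2]
ee_rot: [179.7, 0.2, 165.6]
force: [0.6, -0.1, -0.3]
gripper_width: 90.4
gripper_force: 0.0
```

```bash
python3 -c "
from h import *
im,d=env.grab_frame('wrist');C=cam('wrist');P=cloud(C,d)
n=np.hypot(P[...,0]-444,P[...,1]-347)<75
for lo,hi in((26,40),(7,11)):
  m=n&(P[...,2]>lo)&(P[...,2]<hi); print(m.sum(),rect(P[m][:,:2]),np.median(P[m][:,2]))
plan(461.5,-282.5,130,6.2,15)"
```

```text
4019 [441.5 346.2  78.   48.3 -14.5] 30.622446544377453
448 [441.2 343.1 101.1  71.8 -14.2] 7.343533918027532
t 23.1 at [443.5 347.4 149.1 165.6]

{"offset":[-0.0116, -0.0404, 0.0013],"spin":0.185},{"offset":[-0.0189, -0.0375, 0.0013],"spin":0.185},{"offset":[-0.0255, -0.0334, 0.0013],"spin":0.185},{"offset":[-0.0312, -0.0281, 0.0013],"spin":0.185},{"offset":[-0.0358, -0.0219, 0.0013],"spin":0.185},
{"offset":[-0.0393, -0.0149, 0.0013],"spin":0.185},{"offset":[-0.0413, -0.0074, 0.0013],"spin":0.185},{"offset":[-0.042, 0.0003, 0.0013],"spin":0.185},{"offset":[-0.0412, 0.0081, 0.0013],"spin":0.185},{"offset":[-0.039, 0.0155, 0.0013],"spin":0.185},
{"offset":[-0.0355, 0.0225, 0.0013],"spin":0.185},{"offset":[-0.0308, 0.0286, 0.0013],"spin":0.185},{"offset":[-0.025, 0.0338, 0.0013],"spin":0.185},{"offset":[-0.0183, 0.0378, 0.0013],"spin":0.185},{"offset":[-0.011, 0.0405, 0.0013],"spin":0.185},
```

```bash
python3 -c "
from h import *
plan(461.5,-282.5,120,186.2,15)"
```

```text
t 23.1 at [443.5 347.4 149.1 165.6]

{"offset":[-0.0116, -0.0404, 0.0019],"spin":-0.024},{"offset":[-0.0107, -0.0406, 0.0019],"spin":-0.024},{"offset":[-0.0097, -0.0409, 0.0019],"spin":-0.024},{"offset":[-0.0087, -0.0411, 0.0019],"spin":-0.024},{"offset":[-0.0077, -0.0413, 0.0019],"spin":-0.024},
{"offset":[-0.0067, -0.0415, 0.0019],"spin":-0.024},{"offset":[-0.0057, -0.0416, 0.0019],"spin":-0.024},{"offset":[-0.0047, -0.0417, 0.0019],"spin":-0.024},{"offset":[-0.0037, -0.0418, 0.0019],"spin":-0.024},{"offset":[-0.0027, -0.0419, 0.0019],"spin":-0.024},
{"offset":[-0.0017, -0.042, 0.0019],"spin":-0.024},{"offset":[-0.0007, -0.042, 0.0019],"spin":-0.024},{"offset":[0.0003, -0.042, 0.0019],"spin":-0.024},{"offset":[0.0013, -0.042, 0.0019],"spin":-0.024},{"offset":[0.0023, -0.0419, 0.0019],"spin":-0.024},
```

{"op": "arm_command", "data": {"motion": [{"offset": [-0.0115,-0.0405,0.002],"spin": -0.024},{"offset": [-0.0105,-0.0405,0.002],"spin": -0.024},{"offset": [-0.0095,-0.041,0.002],"spin": -0.024},{"offset": [-0.0085,-0.041,0.002],"spin": -0.024},{"offset": [-0.0075,-0.0415,0.002],"spin": -0.024}]}}

```text
time_s: 23.72
ee_pos: [447.1, 135.5, 136.3]
ee_rot: [-179.9, -0.2, 172.5]
force: [0.6, -0.0, 0.1]
gripper_width: 91.5
gripper_force: 0.0
```

{"op": "arm_command", "data": {"motion": [{"offset": [-0.0065,-0.0415,0.002],"spin": -0.024},{"offset": [-0.0055,-0.0415,0.002],"spin": -0.024},{"offset": [-0.0045,-0.042,0.002],"spin": -0.024},{"offset": [-0.0035,-0.042,0.002],"spin": -0.024},{"offset": [-0.0025,-0.042,0.002],"spin": -0.024}]}}

```text
time_s: 24.35
ee_pos: [452.0, -74.3, 126.4]
ee_rot: [180.0, -0.2, 179.4]
force: [1.0, -0.4, -0.1]
gripper_width: 91.2
gripper_force: 0.0
```

{"op": "arm_command", "data": {"motion": [{"offset": [-0.0015,-0.042,0.002],"spin": -0.024},{"offset": [-0.0005,-0.042,0.002],"spin": -0.024},{"offset": [0.0005,-0.042,0.002],"spin": -0.024},{"offset": [0.0015,-0.042,0.002],"spin": -0.024},{"offset": [0.0025,-0.042,0.002],"spin": -0.024}]}}

```text
time_s: 24.98
ee_pos: [457.3, -284.0, 116.1]
ee_rot: [179.9, -0.1, -173.8]
force: [1.0, 0.1, 0.1]
gripper_width: 91.1
gripper_force: 0.0
```

{"op": "arm_command", "data": {"motion": [{"offset": [0,0,0],"spin": 0},{"offset": [0,0,0],"spin": 0},{"offset": [0,0,0],"spin": 0}]}}

```text
time_s: 25.35
ee_pos: [458.0, -281.9, 117.4]
ee_rot: [179.9, -0.1, -173.7]
force: [0.3, 0.4, 0.2]
gripper_width: 91.1
gripper_force: 0.0
```

```bash
python3 pile.py; python3 -c "
from h import *
delta(461.5,-282.5,26,186.2)"
```

```text
26 8989 [ 455.7 -283.    99.8   66.2    6.2] 33.673774654962386
57 0  
84 0  
108 827 [ 453.6 -282.3  110.    27.9  -83.8] 115.05394601380439
25.35 [ 457.98814975 -281.94068946  117.41069462] [ 1.79927540e+02 -6.22653663e-02 -1.73742856e+02]
t 25.4 pos [ 458.2 -282.1  117.7] [ 180.    -0.  -173.7] offset mm [-3.3 -0.9 91.7] spin 0.0011554554326661836
```

{"op": "arm_command", "data": {"motion": [{"offset": [-0.0033,-0.001,0.02],"spin": 0},{"offset": [0,0,0.03],"spin": 0},{"offset": [0,0,0.025],"spin": 0},{"offset": [0,0,0.013],"spin": 0},{"offset": [0,0,0.005],"spin": 0}]}}

```text
time_s: 26.02
ee_pos: [461.8, -283.4, 24.6]
ee_rot: [180.0, -0.0, -173.8]
force: [-0.2, -0.7, -0.4]
gripper_width: 90.6
gripper_force: 0.0
```

{"op": "arm_command", "data": {"motion": [{"offset": [0,0,0],"spin": 0},{"offset": [0,0,0],"spin": 0}]}}

```text
time_s: 26.28
ee_pos: [462.4, -284.2, 25.8]
ee_rot: [-179.9, 0.1, -173.8]
force: [0.6, 0.3, 0.5]
gripper_width: 91.0
gripper_force: 0.0
```

{"op": "arm_command", "data": {"motion": [{"offset": [0,0,0],"spin": 0},{"offset": [0,0,0],"spin": 0},{"offset": [0,0,0],"spin": 0},{"offset": [0,0,0],"spin": 0},{"offset": [0,0,0],"spin": 0}], "jaw": 0.056, "newtons": 45}}

```text
time_s: 26.9
ee_pos: [461.7, -283.5, 25.1]
ee_rot: [180.0, -0.0, -173.8]
force: [0.3, 2.7, 2.7]
gripper_width: 66.1
gripper_force: 45.0
```

{"op": "arm_command", "data": {"motion": [{"offset": [0,0,-0.005],"spin": 0},{"offset": [0,0,-0.02],"spin": 0},{"offset": [0,0,-0.025],"spin": 0},{"offset": [0,0,-0.025],"spin": 0},{"offset": [0,0,0],"spin": 0}]}}

```text
time_s: 27.52
ee_pos: [462.7, -284.7, 101.1]
ee_rot: [-179.8, 0.2, -173.8]
force: [0.9, 0.3, -4.8]
gripper_width: 65.6
gripper_force: 45.0
```

```bash
python3 -c "
from h import *
s=env.state();plan(651.3,172.6,110,179.3,15,[*s['ee_pos'],s['ee_rot'][2]%360])"
```

```text
t 27.52 at [ 462.7 -284.7  101.1  186.2]

{"offset":[-0.0158, 0.0289, -0.0006],"spin":0.008},{"offset":[-0.0156, 0.0291, -0.0006],"spin":0.008},{"offset":[-0.0153, 0.0292, -0.0006],"spin":0.008},{"offset":[-0.0151, 0.0293, -0.0006],"spin":0.008},{"offset":[-0.0149, 0.0294, -0.0006],"spin":0.008},
{"offset":[-0.0146, 0.0296, -0.0006],"spin":0.008},{"offset":[-0.0144, 0.0297, -0.0006],"spin":0.008},{"offset":[-0.0141, 0.0298, -0.0006],"spin":0.008},{"offset":[-0.0139, 0.0299, -0.0006],"spin":0.008},{"offset":[-0.0137, 0.03, -0.0006],"spin":0.008},
{"offset":[-0.0134, 0.0301, -0.0006],"spin":0.008},{"offset":[-0.0132, 0.0302, -0.0006],"spin":0.008},{"offset":[-0.0129, 0.0303, -0.0006],"spin":0.008},{"offset":[-0.0127, 0.0304, -0.0006],"spin":0.008},{"offset":[-0.0124, 0.0305, -0.0006],"spin":0.008},
```

{"op": "arm_command", "data": {"motion": [{"offset": [-0.0158,0.029,-0.001],"spin": 0.008},{"offset": [-0.0155,0.029,-0.001],"spin": 0.008},{"offset": [-0.0153,0.0292,-0.001],"spin": 0.008},{"offset": [-0.015,0.0293,-0.001],"spin": 0.008},{"offset": [-0.0149,0.0294,-0.001],"spin": 0.008}]}}

```text
time_s: 28.15
ee_pos: [523.8, -130.4, 103.1]
ee_rot: [180.0, -0.2, -176.1]
force: [-0.0, 0.7, -4.4]
gripper_width: 65.9
gripper_force: 45.0
```

{"op": "arm_command", "data": {"motion": [{"offset": [-0.0146,0.0296,0],"spin": 0.008},{"offset": [-0.0144,0.0297,0],"spin": 0.008},{"offset": [-0.0141,0.0298,0],"spin": 0.008},{"offset": [-0.0139,0.0299,0],"spin": 0.008},{"offset": [-0.0137,0.03,0],"spin": 0.008}]}}

```text
time_s: 28.78
ee_pos: [586.6, 21.8, 102.8]
ee_rot: [-180.0, -0.2, -178.4]
force: [0.2, 0.1, -4.0]
gripper_width: 65.9
gripper_force: 45.0
```

{"op": "arm_command", "data": {"motion": [{"offset": [-0.0134,0.03,0],"spin": 0.008},{"offset": [-0.0132,0.03,0],"spin": 0.008},{"offset": [-0.013,0.03,0],"spin": 0.008},{"offset": [-0.0127,0.03,0],"spin": 0.008},{"offset": [-0.0124,0.03,0],"spin": 0.008}]}}

```text
time_s: 29.4
ee_pos: [649.6, 172.3, 102.3]
ee_rot: [-179.9, -0.2, 179.3]
force: [0.5, -0.0, -4.7]
gripper_width: 66.0
gripper_force: 45.0
```

{"op": "arm_command", "data": {"motion": [{"offset": [0,0,0],"spin": 0},{"offset": [0,0,0],"spin": 0},{"offset": [0,0,0],"spin": 0}]}}

```text
time_s: 29.78
ee_pos: [649.6, 170.7, 104.1]
ee_rot: [-180.0, -0.1, 179.3]
force: [-0.0, -0.6, -3.5]
gripper_width: 65.4
gripper_force: 45.0
```

```bash
python3 tray.py 651.3 172.6 85; python3 -c "
from h import *
s=env.state();C=cam('wrist',s);im,d=env.grab_frame('wrist');P=cloud(C,d)
m=(P[...,2]>6.5)&(P[...,2]<11)&(np.hypot(P[...,0]-651,P[...,1]-172)<85); q=P[m]; print(q.min(0),q.max(0))
delta(651.3,172.6,28.5,179.3)"
```

```text
rim 740 [592.3 171.9  90.   18.7  89.3] circ ((592.3099365234375, 171.650390625), 45.66279602050781)
held/part z>20: [array([639.5, 172.1, 152.4,  91.8,  89.3])]
t 29.82 pos [649.8 170.7 104.5] [-1.800e+02 -1.000e-01  1.793e+02] offset mm [-1.6  1.9 75.5] spin None
[582.65664737 126.77822642   6.50446002] [602.422061   216.98539102  10.89653349]
t 29.88 pos [649.9 170.9 104.8] [-180.    -0.   179.3] offset mm [-1.4  1.8 76.3] spin -0.0005598466146810937
```

{"op": "arm_command", "data": {"motion": [{"offset": [-0.0005,0.001,0.015],"spin": 0},{"offset": [0,0,0.02],"spin": 0},{"offset": [0,0,0.02],"spin": 0},{"offset": [0,0,0.012],"spin": 0},{"offset": [0,0,0.005],"spin": 0}]}}

```text
time_s: 30.5
ee_pos: [650.2, 172.6, 31.8]
ee_rot: [-180.0, -0.1, 179.3]
force: [0.2, -0.1, -4.4]
gripper_width: 65.7
gripper_force: 45.0
```

{"op": "arm_command", "data": {"motion": [{"offset": [0,0,0.002],"spin": 0},{"offset": [0,0,0],"spin": 0},{"offset": [0,0,0],"spin": 0}]}}

```text
time_s: 30.88
ee_pos: [651.1, 172.9, 31.7]
ee_rot: [180.0, 0.1, 179.3]
force: [-0.5, -0.3, -4.5]
gripper_width: 65.6
gripper_force: 45.0
```

{"op": "arm_command", "data": {"motion": [{"offset": [0,0,0.0015],"spin": 0},{"offset": [0,0,0.001],"spin": 0},{"offset": [0,0,0],"spin": 0}]}}

```text
time_s: 31.25
ee_pos: [650.6, 172.8, 28.3]
ee_rot: [180.0, -0.0, 179.3]
force: [-0.4, 0.3, -5.4]
gripper_width: 65.4
gripper_force: 45.0
```

{"op": "arm_command", "data": {"motion": [{"offset": [0,0,0.001],"spin": 0},{"offset": [0,0,0],"spin": 0}]}}

```text
time_s: 31.5
ee_pos: [650.8, 172.8, 28.2]
ee_rot: [180.0, 0.0, 179.3]
force: [-1.8, 0.1, 0.8]
gripper_width: 65.7
gripper_force: 45.0
```

{"op": "arm_command", "data": {"motion": [{"offset": [0,0,0],"spin": 0},{"offset": [0,0,0],"spin": 0},{"offset": [0,0,0],"spin": 0},{"offset": [0,0,-0.01],"spin": 0},{"offset": [0,0,-0.03],"spin": 0}], "jaw": 0.085}}

```text
time_s: 32.12
ee_pos: [649.7, 172.5, 66.8]
ee_rot: [-180.0, -0.2, 179.3]
force: [1.0, -0.3, 0.9]
gripper_width: 85.1
gripper_force: 0.0
```

{"op": "arm_command", "data": {"motion": [{"offset": [0,0,-0.05],"spin": 0},{"offset": [0,0,-0.05],"spin": 0},{"offset": [0.06,0,-0.01],"spin": 0},{"offset": [0.06,0,0],"spin": 0},{"offset": [0.06,0,0],"spin": 0}]}}

```text
time_s: 32.75
ee_pos: [469.2, 174.9, 178.4]
ee_rot: [179.9, 0.1, 179.3]
force: [0.7, 0.3, 0.5]
gripper_width: 85.1
gripper_force: 0.0
```

{"op": "arm_command", "data": {"motion": [{"offset": [0,0,0],"spin": 0},{"offset": [0,0,0],"spin": 0},{"offset": [0,0,0],"spin": 0},{"offset": [0,0,0],"spin": 0}]}}

```text
time_s: 33.25
ee_pos: [471.9, 174.9, 177.4]
ee_rot: [180.0, 0.0, 179.3]
force: [0.5, 0.1, -0.2]
gripper_width: 84.6
gripper_force: 0.0
```

```bash
python3 -c "
from h import *
im,d=env.grab_frame('top');P=cloud(cam('top'),d);cv2.imwrite('pics/end.png',cv2.resize(im[110:320,110:470],(800,467)))
for n,x,y,r,h in (('supply',651,172.6,75,37),('module',443,346,60,33),('spool',454,46,40,29),('relay',630,-115,40,27)):
  m=(np.hypot(P[...,0]-x,P[...,1]-y)<r)&(abs(P[...,2]-h)<8); q=P[m]
  A=np.c_[q[:,:2]-q[:,:2].mean(0),np.ones(len(q))]; f=np.linalg.lstsq(A,q[:,2],rcond=None)[0] if len(q) else 0
  print(n,m.sum(),rect(q[:,:2]) if len(q)>3 else '',f)
m=(np.hypot(P[...,0]-612,P[...,1]+307)<40)&(P[...,2]>48)&(P[...,2]<62);print('vial',P[m].mean(0) if m.any() else 0)
delta(0,0,0)"
```

```text
supply 1021 [6.499e+02 1.721e+02 1.104e+02 6.780e+01 5.000e-01] [-3.02859982e-03  5.38073812e-05  3.66434818e+01]
module 71 [429.2 365.7  42.1  18.4 -10.9] [ 1.26513944e-02 -9.07318098e-02  3.26895194e+01]
spool 200 [454.5  46.3  40.1  39.2  -0.9] [-2.21427701e-06  4.50205402e-02  2.89051017e+01]
relay 119 [ 629.2 -114.6   34.8   21.5   -0.9] [ 1.10287296e-02 -1.03784035e-01  2.61917217e+01]
vial [ 619.16518207 -310.37600228   54.01737038]
t 33.3 pos [471.7 174.9 177.3] [180.    0.  179.3] offset mm [ 469.5 -180.7  177.2] spin None
```

View pics/end.png

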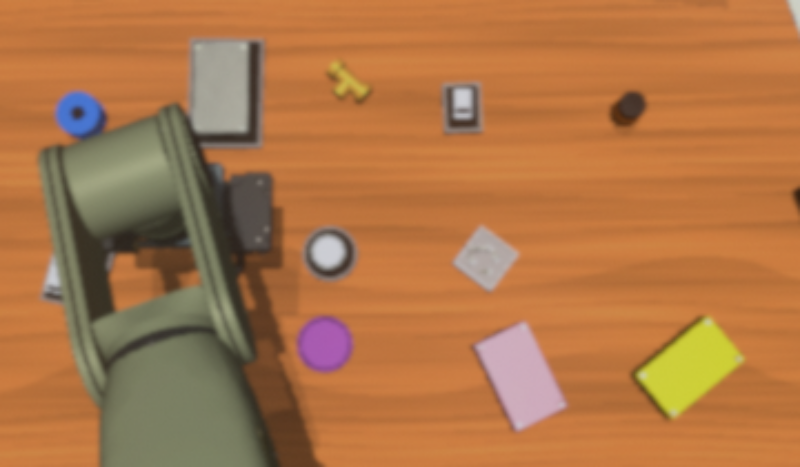

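The final view shows all four parts in their trays (module partly hidden by the arm, measured earlier) and the jar in place at (630,107). I'll do a quick interior-only tilt check.

```bash
python3 -c "
from h import *
im,d=env.grab_frame('top');P=cloud(cam('top'),d)
for n,x,y,r,h in (('spool',454.3,46.2,15,29),('relay',629,-114.7,8.5,27)):
  m=(np.hypot(P[...,0]-x,P[...,1]-y)<r)&(abs(P[...,2]-h)<8); q=P[m]
  A=np.c_[q[:,:2]-q[:,:2].mean(0),np.ones(len(q))]; print(n,len(q),np.linalg.lstsq(A,q[:,2],rcond=None)[0])
"
```

```text
spool 104 [ 8.45149621e-02 -2.45800171e-02  2.90915567e+01]
relay 32 [ 0.11309971  0.17490289 27.45789193]
```

```bash
python3 -c "
from h import *
D=[env.grab_frame('top')[1] for _ in range(12)]
print('noise',np.std(D,0)[150:165,310:325].mean())
P=cloud(cam('top'),np.mean(D,0).astype(np.float32))
for n,x,y,r,h in (('spool',454.3,46.2,15,29),('relay',629,-114.7,8.5,27)):
  m=(np.hypot(P[...,0]-x,P[...,1]-y)<r)&(abs(P[...,2]-h)<8); q=P[m]
  A=np.c_[q[:,:2]-q[:,:2].mean(0),np.ones(len(q))]; f=np.linalg.lstsq(A,q[:,2],rcond=None)[0];print(n,len(q),f,(q[:,2]-A@f).std())
"
```

```text
noise 35.31471
spool 103 [ 1.27034093e-03 -7.81975794e-03  2.90856487e+01] 0.8647823177315513
relay 29 [ 2.39450776e-02 -4.72087760e-02  2.66715835e+01] 0.9336593746073371
```

```bash
python3 -c "
from workcell import env
print(env.job_done())"
```

```text
the job is handed in; nothing more can be done
None
```

I placed all four parts in their trays, left the jar standing untouched, and handed the job in at about 34 s; the judge's result was not reported back. By my last measurements each part is within about 4 mm of its tray centre and at floor height; I did not check the module's tilt, and the relay's depth readings were noisy.

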